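Stack the reagent cartons

TASK

Build a square column on the large carton where it stands: the medium carton flat and centred on it, then the small carton flat on its broad face, centred on top, all with their long sides parallel. The small carton stands on end: first tip it down onto its broad face on the bench and let go of it, then pick it up again lying flat. Do not knock over or push away the two vials standing between the cartons.

Things in the scene. Friction and masses are not known exactly. Their poses are not given: they have to be found in the camera images.
- base_c (a point): Large plain white closed paperboard carton, rigid, 140 x 90 x 50 mm, about 0.8 kg, lying on the bench: the foot of the column. Point at its centre, 25 mm above the bench; x along its 140 mm length, y along its 90 mm width, z up.
- medium_c (a point): Medium plain white closed paperboard carton, rigid, 110 x 64 x 40 mm, about 0.22 kg, lying flat on the bench. Point at its centre, 20 mm above the bench; x along its 110 mm length, y along its 64 mm width (the side to grip), z up.
- small_c (a point): Small plain white closed paperboard carton, rigid, 36 x 52 x 90 mm, about 0.14 kg, at the start standing on end, 90 mm tall. Point at its centre, then 45 mm up; x along its 36 mm thickness, y its 52 mm width, z its 90 mm length (up at the start). On its broad face it is 36 mm high with x vertical. Pushed near the top of a broad face it tips without sliding; past 22 deg it falls onto the other.
- vial_a_c (a point): Small amber vial with a metal cap, 20 mm across, 40 mm tall, 30 g, standing loose on the bench between the places of the cartons. Point at its centre, 20 mm up; z up.
- vial_b_c (a point): A second vial just like it, between two other carton places.
Mind the look-alikes: they are no part of the job. What is shaped like the part that bears medium_c but yellow is not meant.

How it is judged:
On the way:
1. The small carton lies on its broad face on the bench, let go (height (world z) of small_c below 0.024 m and (angle between small_c's own x axis and vertical below 0.15 rad or angle between small_c's own x axis and vertical above 2.99 rad) and contact force between the fingers and small below 0.1 N), for 0.2 s.
At the end, for the whole second after the job is handed in: The medium carton lies flat on the large one and the small one flat on its broad face on the medium one; each is centred over the large carton within 12 mm along its length and its width, with long sides parallel to it within 0.15 rad; the large carton is within 40 mm of where it was; all at rest (x of medium_c in the frame of base_c between -0.012 and 0.012 m and y of medium_c in the frame of base_c between -0.012 and 0.012 m and z of medium_c in the frame of base_c between 0.04 and 0.05 m and x of small_c in the frame of base_c between -0.012 and 0.012 m and y of small_c in the frame of base_c between -0.012 and 0.012 m and z of small_c in the frame of base_c between 0.078 and 0.088 m and angle between the x axis of medium_c and the x axis of base_c, either way round below 0.15 rad and angle between the z axis of medium_c and the z axis of base_c, either way round below 0.08 rad and angle between the z axis of small_c and the x axis of base_c, either way round below 0.15 rad and angle between the x axis of small_c and the z axis of base_c, either way round below 0.08 rad and distance of base_c from where it was at the start of the episode below 0.04 m and angle between base_c's own z axis and vertical below 0.05 rad and linear speed of each of base, medium, small below 0.02 m/s); the robot touches nothing.
It fails at once if A vial is knocked over or pushed more than 40 mm (angle between any of vial_a_c, vial_b_c's own z axis and vertical above 0.6 rad or distance of any of vial_a_c, vial_b_c from where it was at the start of the episode above 0.04 m).
It also fails if it takes over 67 s, if anything falls off the work surface, if the arm or the gripper's body presses on something with over 40 N, if the wrist force passes 120 N, or if a joint passes its speed limit or range.

ROBOT

A 7-joint arm with a two-finger parallel gripper is mounted at the origin on the work surface. World frame = base frame: x ahead of the robot, y to its left, z up, the work surface at z = 0. Lengths are in m, angles in rad, forces in N, time in s.
With the tool pointing down it reaches from about 0.425 to 0.875 m from the base axis. Payload 9.9 kg.
Tool frame: the origin (TCP) lies at the very end of the fingers, on their centre line; the grasp point (between the pads) lies manip.grasp_offset behind it (manip.grasp_offset is the distance from the TCP to the grasp point, in m); z points along the fingers, y is the direction in which the jaws open and shut (so a half turn about z gives the same grasp; the last joint's range is limited). The gripper opens to 85 mm and grips with 20 to 120 N. Pads are 22 mm wide; open, the fingers measure 114 mm over their backs; the gripper's body (76 mm by 85 mm) begins 54 mm behind the grasp point. The pads swing forward as they close: fully open they stand 13 mm farther back than shut.
Start: joints at [-1.323, 0.576, 0.025, 1.437, -0.015, 1.129, -0.057], TCP at [0.22, 0.638, 0.231] pointing down, gripper open.
Joint ranges: [-2.76, 2.76], [-0.34, 2.15], [-1.52, 1.57], [0.19, 2.46], [-1.09, 4.23], [0.17, 1.99], [-2.82, 2.82]. Speed limits (rad/s): [2.22, 2.22, 3.01, 3.01, 3.14, 3.14, 3.14].

INTERFACE

Orientations are given as a rotation vector (axis times angle).
In Python, from cell import manip, cams gives the robot as it stands.
- The arm moves only by the tool drive_tool, never from a script. Its argument "moves" is a list of rows, each a list of 4 numbers: the shift along the tool's x, y, z in m, then the turn about the tool's z in rad. In form: [[x, y, z, roll], ...]. A call has 1 to 5 rows; each row is the pose to reach, as a shift and turn from the pose commanded when the call began, along the tool's axes at that moment; what a row does not reach only later rows make up. A row lasts 1/10 s, in which the tool goes at most 50 mm and 8.59 degrees, less where a joint would pass 70% of its speed; a pose out of reach is approached as far as the arm can. A call with a gripper value outside its range is refused whole. "gripper" is the gripper's target within -1 to 1 (shut at 1, half-way at 0, fully open at -1), set as the call begins (left out, the last holds). The fingers move at their own pace and stop on an object; the grip force is fixed at half the most. Time passes only in rows, so rows that repeat a pose let the fingers close. It gives the time, the measured TCP pose, the force and the opening at its end, in the units of the state.
- manip.observe(): the state, without advancing time (a new reading comes with each control period).
- cams.read_camera(name): name is "scene" or "side" or "wrist"; returns the picture (384x512x3 uint8, red, green, blue); there is no depth.
- cams.get_calibration(name): a dict with "vertical_fov" (degrees; the focal length in pixels is half the picture's height over the tangent of half this angle, whatever the lens; pixels are square), "cx", "cy" (the principal point, pixels), "rvec" (rotation vector, rad) and "tvec" (3), from world to camera coordinates, as OpenCV has them. Camera axes: x right, y down, z forward; pixel columns grow to the right and rows downward; lengths in m; the calibration is good to about 2 mm. A picture is of the moment at which its call begins: read the wrist's pose just before it. get_calibration takes no time and is no camera call; for the wrist camera it gives the pose at the moment of the call.
- manip.sign_off(): hands the job in, once; it reports no verdict.
The state is a dict: "clock": time; "q": joint angles; "dq": joint speeds; "joint_efforts": joint torques, N m; "tcp_pos": TCP position; "eef_rot": TCP orientation; "force": force on the tool from outside, world axes, zero at the start; "torque": the same for the moment, N m; "opening": finger opening in m.
Only numpy, scipy, OpenCV 4.12 (cv2) and the standard library are available. Lean on these libraries where they do the work, as an engineer would, in place of code of your own. Each camera call takes 0.05 s, during which the arm holds its last target. There are 200 camera calls.

## Working session

There is one attempt and no reset: what is moved stays moved. The work goes in short steps, Python scripts to look and compute and a tool call to move; the robot and the scene stay as the last step left them, time stands still between calls to the robot, and variables do not carry over. Pictures are saved under pics/ and viewed, about 8 in all and at most 12, crops included, and the job is handed in when it is done.

Besides the shell and the picture viewer there is one more tool, called after "Request:" in YAML: its name, and indented under it one key for each argument. drive_tool: Moves the arm, as the interface text tells. Its arguments: {"type":"object","properties":{"moves":{"type":"array","items":{"type":"array","items":{"type":"number"}}},"gripper":{"type":"number"}},"required":["moves"]}

```bash
ls; mkdir -p pics; python3 - <<'E'
from cell import manip,cams
import cv2
print(manip.observe(), manip.grasp_offset)
for n in ("scene","side"):
    cv2.imwrite(f"pics/{n}0.png",cv2.cvtColor(cams.read_camera(n),cv2.COLOR_RGB2BGR)); print(n,cams.get_calibration(n))
a=[cv2.resize(cv2.imread(f"pics/{n}0.png"),None,fx=1,fy=1) for n in("scene","side")]
E
```

```text
pics
{'clock': 0.0, 'q': array([-1.32279465,  0.57654434,  0.02483044,  1.4379377 , -0.01498809,
        1.12900039, -0.05650816]), 'dq': array([-0.00042467,  0.00074326,  0.00052414, -0.00092641,  0.00088967,
        0.00054905, -0.0011198 ]), 'joint_efforts': array([ 6.64227082e-05, -7.65753865e+01,  2.25018784e+00, -2.85979432e+01,
        1.52748765e-02,  1.25226183e-02, -2.05648900e-05]), 'tcp_pos': array([0.21971805, 0.63774196, 0.23042366]), 'eef_rot': array([-5.18708700e-01, -3.09828170e+00,  2.66207855e-03]), 'force': array([ 0.34226976,  0.75692484, -0.98721011]), 'torque': array([-0.01538535,  0.05419642, -0.007818  ]), 'opening': 0.08534094741656688} 0.0187
scene {'vertical_fov': 46.82030510286092, 'cx': 246.9845364784688, 'cy': 189.27207001968074, 'rvec': array([ 1.28357373,  2.13253167, -1.03947789]), 'tvec': array([ 0.22283974, -0.24421167,  1.27792142])}
side {'vertical_fov': 45.694294515585625, 'cx': 254.14224283788084, 'cy': 187.59767728684486, 'rvec': array([ 2.29896319, -0.38557041,  0.14550092]), 'tvec': array([-0.47364552,  0.17823836,  0.8485083 ])}
```

```bash
python3 - <<'E'
import cv2
for n in("scene","side"):
    cv2.imwrite(f"pics/{n}0b.png",cv2.resize(cv2.imread(f"pics/{n}0.png"),(800,600),interpolation=cv2.INTER_CUBIC))
E
```

```text
(no output)
```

View pics/scene0b.png

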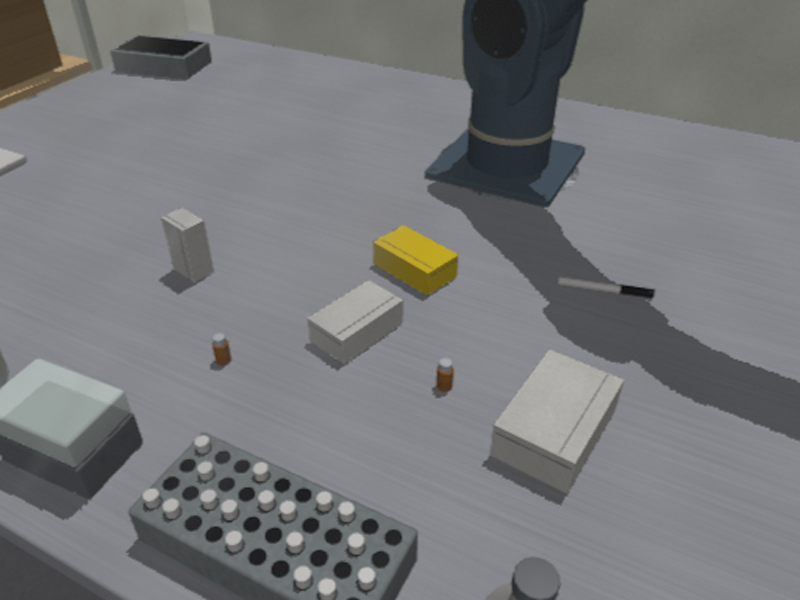

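View pics/side0b.png

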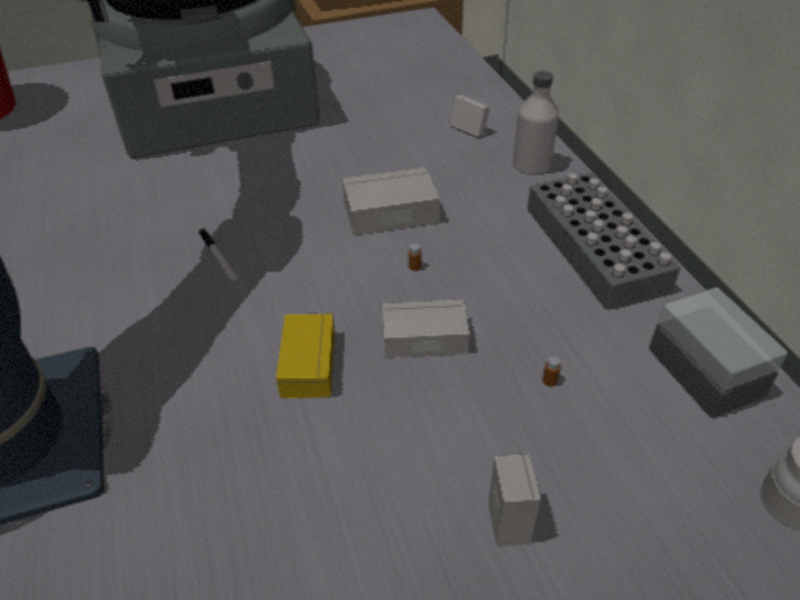

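Two carton-shaped things of medium size: the white one at scene (355,320) and a yellow one at (415,258). The task rules out yellow, so medium_c is the white one. base_c is at scene (558,418), small_c at (187,245), and the vials at (222,350) and (445,375). I'll enlarge crops to confirm this and read the corners.

```bash
python3 - <<'E'
import cv2,numpy as np
S=3;k=512/800
rows=[]
for n,cs in(("scene",[(558,420),(356,322),(187,245)]),("side",[(391,200),(425,328),(514,500)])):
    im=cv2.imread(f"pics/{n}0.png");t=[]
    for c in cs:
        x0=int(c[0]*k)-44;y0=int(c[1]*k)-50
        a=cv2.resize(im[y0:y0+100,x0:x0+88],None,fx=S,fy=S,interpolation=cv2.INTER_CUBIC)
        a=cv2.convertScaleAbs(a,alpha=1.3)
        for u in range(-(-x0//10)*10,x0+88,10):
            cv2.line(a,((u-x0)*S,0),((u-x0)*S,5),(0,0,255),1)
            if u%20==0: cv2.putText(a,str(u),((u-x0)*S-9,15),0,.33,(0,255,255),1)
        for v in range(-(-y0//10)*10,y0+100,10):
            cv2.line(a,(0,(v-y0)*S),(5,(v-y0)*S),(0,0,255),1)
            if v%20==0: cv2.putText(a,str(v),(7,(v-y0)*S+4),0,.33,(0,255,255),1)
        print(n,x0,y0);t.append(a)
    rows.append(np.hstack(t))
cv2.imwrite("pics/crops.png",np.vstack(rows))
E
```

```text
scene 313 218
scene 183 156
scene 75 106
side 206 78
side 228 159
side 284 270
```

View pics/crops.png

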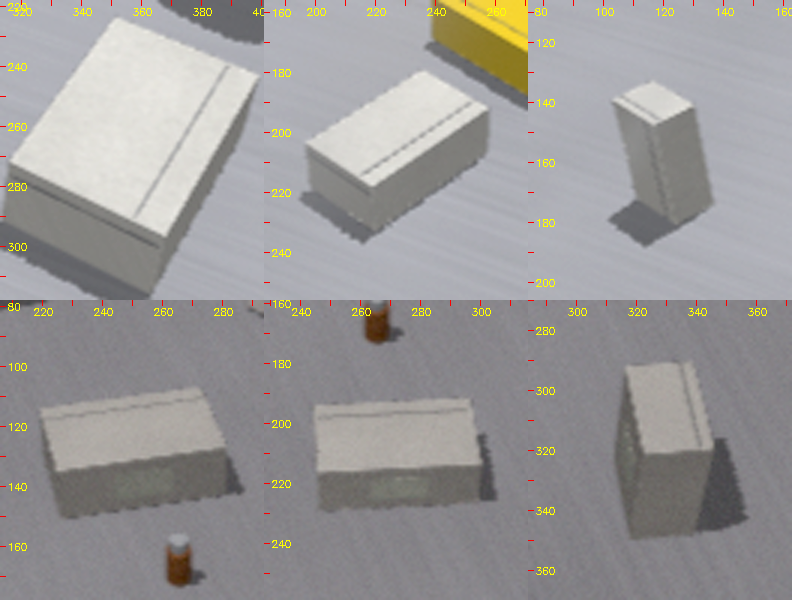

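```bash
cat > h.py <<'E'
import numpy as np,cv2
from scipy.optimize import least_squares,linear_sum_assignment
from cell import manip,cams
def proj(n,P,C=None):
    c=C or cams.get_calibration(n); f=192/np.tan(np.radians(c["vertical_fov"]/2))
    K=np.array([[f,0,c["cx"]],[0,f,c["cy"]],[0,0,1]])
    return cv2.projectPoints(np.array(P,float).reshape(-1,3),c["rvec"],c["tvec"],K,None)[0][:,0]
def back(n,uv,z):
    return least_squares(lambda p:(proj(n,[[p[0],p[1],z]])-uv).ravel(),[.5,.3]).x
def box(d,p,z0=0):
    g=np.array([[a,b,c] for a in(-.5,.5) for b in(-.5,.5) for c in(0,1)])*d
    c,s=np.cos(p[2]),np.sin(p[2])
    return np.c_[p[0]+c*g[:,0]-s*g[:,1],p[1]+s*g[:,0]+c*g[:,1],g[:,2]+z0]
def fit(d,obs,z0=0,xy=None):
    """obs {cam:[pixels]} corners; pose x,y,yaw"""
    n0=list(obs)[0]
    xy=back(n0,np.mean(obs[n0],0),z0+d[2]*.6) if xy is None else xy
    best=None
    for y in np.arange(0,np.pi,.25):
        p=np.r_[xy,y]
        for _ in range(6):
            B=box(d,p,z0);A={}
            for n,o in obs.items():
                D=np.linalg.norm(np.array(o)[:,None]-proj(n,B)[None],axis=2);A[n]=linear_sum_assignment(D)[1]
            r=least_squares(lambda q:np.concatenate([(proj(n,box(d,q,z0)[A[n]])-o).ravel() for n,o in obs.items()]),p,x_scale=[.1,.1,1],loss="soft_l1")
            p=r.x
        if best is None or r.cost<best[0]: best=(r.cost,p,r.fun)
    return best[1],np.abs(best[2]).round(1)
E
cat > m0.py <<'E'
from h import *
O={"base":((.14,.09,.05),{"scene":[(352.3,223.7),(399.3,243),(368,296.7),(315.7,271.3),(363,317.3)],"side":[(219.7,114.7),(272.7,107.3),(281,127.3),(225,135),(228.3,150.3),(282,141.7)]}),
"medium":((.11,.064,.04),{"scene":[(236.3,179.7),(258,191.7),(219.3,218),(197,203.7),(220.3,233.7),(257.3,208.3),(199,219.3)],"side":[(245,194),(296.7,192.3),(300.3,213.7),(245.7,216.7),(246.7,229),(299.3,225.7)]}),
"small":((.036,.052,.09),{"scene":[(116.7,133.3),(130.3,141.3),(117.3,147.3),(103,138.7),(124.3,181.3),(136.7,174)],"side":[(317,292.3),(338.3,291),(345.7,319.7),(320.3,321.7),(318,349.3),(339.7,347.3)]})}
for k,(d,o) in O.items():
    for s in (o,{"scene":o["scene"]},{"side":o["side"]}):
        p,r=fit(d,s);print(k,p.round(4),"res max/mean",r.max(),r.mean().round(2))
for k,a,b in (("va",(222,350),(552,372)),("vb",(445,375),(415,258))):
    print(k,back("scene",np.array(a)*.64,.02),back("side",np.array(b)*.64,.02))
from scipy.spatial.transform import Rotation as R
print(R.from_rotvec(manip.observe()["eef_rot"]).as_matrix().round(3))
E
python3 m0.py
```

```text
base [0.5808 0.2719 3.0297] res max/mean 2.2 0.59Traceback (most recent call last):
  File "m0.py", line 7, in <module>
    p,r=fit(d,s);print(k,p.round(4),"res max/mean",r.max(),r.mean().round(2))
        ~~~^^^^^
  File "h.py", line 25, in fit
    r=least_squares(lambda q:np.concatenate([(proj(n,box(d,q,z0)[A[n]])-o).ravel() for n,o in obs.items()]),p,x_scale=[.1,.1,1],loss="soft_l1")
    return func(*args, **kwargs)
    vector_fun = VectorFunction(
        fun_wrapped,
    ...<6 lines>...
        workers=workers
    )
    self.J, dct = approx_derivative(
                  ~~~~~~~~~~~~~~~~~^
        self.fun_wrapped, self.x, f0=self.f, **finite_diff_options
        ^^^^^^^^^^^^^^^^^^^^^^^^^^^^^^^^^^^^^^^^^^^^^^^^^^^^^^^^^^
    )
    ^
    J, _nfev = _dense_difference(fun_wrapped, x0, f0, h,
               ~~~~~~~~~~~~~~~~~^^^^^^^^^^^^^^^^^^^^^^^^
                             use_one_sided, method,
                             ^^^^^^^^^^^^^^^^^^^^^^
                             mf)
                             ^^^
    df = [f_eval - f0 for f_eval in f_evals]
                                    ^^^^^^^
    f = np.atleast_1d(self.fun(x, *self.args, **self.kwargs))
                      ~~~~~~~~^^^^^^^^^^^^^^^^^^^^^^^^^^^^^^
    return np.atleast_1d(self.fun(x))
                         ~~~~~~~~^^^
    return self.f(x, *self.args, **self.kwargs)
           ~~~~~~^^^^^^^^^^^^^^^^^^^^^^^^^^^^^^
  File "h.py", line 25, in <lambda>
    r=least_squares(lambda q:np.concatenate([(proj(n,box(d,q,z0)[A[n]])-o).ravel() for n,o in obs.items()]),p,x_scale=[.1,.1,1],loss="soft_l1")
                                              ~~~~^^^^^^^^^^^^^^^^^^^^^
  File "h.py", line 5, in proj
    c=C or cams.get_calibration(n); f=192/np.tan(np.radians(c["vertical_fov"]/2))
           ~~~~~~~~~~~~~~~~~~~~^^^
ValueError: time passes only in moves, steps and waits
```

```bash
python3 - <<'E'
s=open('h.py').read()
s=s.replace('def proj(','_c={}\ndef cal(n):\n    if n=="wrist": return cams.get_calibration(n)\n    if n not in _c: _c[n]=cams.get_calibration(n)\n    return _c[n]\ndef proj(',1).replace("C or cams.get_calibration(n)","C or cal(n)")
open('h.py','w').write(s)
E
python3 m0.py
```

```text
base [0.5808 0.2719 3.0297] res max/mean 2.2 0.59
base [ 0.5799  0.2722 -0.1173] res max/mean 0.7 0.3
base [0.5819 0.2712 3.0386] res max/mean 1.5 0.72
medium [ 0.5359 -0.0088  2.8746] res max/mean 1.5 0.5
medium [ 0.5362 -0.0081  2.8739] res max/mean 1.3 0.46
medium [ 0.5357 -0.0103 -0.2748] res max/mean 1.2 0.41
small [ 0.527  -0.2928  2.8879] res max/mean 1.9 0.58
small [ 0.5283 -0.2916 -0.2462] res max/mean 0.7 0.31
small [ 0.5267 -0.2932  2.8867] res max/mean 1.8 0.72
va [ 0.66142676 -0.12871804] [ 0.65929065 -0.13380459]
vb [0.57322145 0.13373288] [0.57212818 0.12993063]
[[-0.945  0.326 -0.   ]
 [ 0.326  0.945 -0.001]
 [-0.    -0.002 -1.   ]]
```

Matches: the white medium carton is at (0.536,-0.009), the base at (0.580,0.272) and the small carton at (0.527,-0.292). Their long-axis yaws are -0.27, -0.11 and -0.25. I'm moving above the medium carton first.

Request:
drive_tool:
  moves:
    - [-0.026,-0.025,0.004,0]
    - [-0.051,-0.051,0.008,0]
    - [-0.076,-0.076,0.012,0]
    - [-0.102,-0.102,0.016,0]
    - [-0.127,-0.127,0.02,0]
  gripper: -1

```text
clock: 0.6
tcp_pos: [0.299, 0.4751, 0.2109]
eef_rot: [-0.519, -3.098, 0.001]
force: [1.1, 0.3, -1.1]
opening: 0.0857
```

Request:
drive_tool:
  moves:
    - [-0.026,-0.025,0.004,0]
    - [-0.051,-0.051,0.008,0]
    - [-0.076,-0.076,0.012,0]
    - [-0.102,-0.102,0.016,0]
    - [-0.127,-0.127,0.02,0]

```text
clock: 1.1
tcp_pos: [0.3777, 0.3137, 0.191]
eef_rot: [-0.519, -3.098, 0.001]
force: [1.1, -0.2, -0.1]
opening: 0.0855
```

Request:
drive_tool:
  moves:
    - [-0.026,-0.025,0.004,0]
    - [-0.051,-0.051,0.008,0]
    - [-0.076,-0.076,0.012,0]
    - [-0.102,-0.102,0.016,0]
    - [-0.127,-0.127,0.02,0]

```text
clock: 1.6
tcp_pos: [0.4563, 0.1523, 0.171]
eef_rot: [-0.519, -3.098, 0.0]
force: [0.1, 0.1, -1.0]
opening: 0.0853
```

Request:
drive_tool:
  moves:
    - [-0.026,-0.025,0.004,0]
    - [-0.051,-0.051,0.008,0]
    - [-0.076,-0.076,0.012,-0.03]
    - [-0.102,-0.102,0.016,-0.06]
    - [-0.127,-0.127,0.02,-0.06]

```text
clock: 2.1
tcp_pos: [0.535, -0.0091, 0.1509]
eef_rot: [-0.424, -3.112, 0.0]
force: [1.0, 0.4, 0.1]
opening: 0.0857
```

Request:
drive_tool:
  moves:
    - [0,0,0.035,0]
    - [0,0,0.07,0]
    - [0,0,0.1,0]
    - [0,0,0.125,0]
    - [0,0,0.142,0]

```text
clock: 2.6
tcp_pos: [0.5337, -0.0076, 0.0073]
eef_rot: [-0.425, -3.11, 0.001]
force: [-0.5, 0.2, 0.1]
opening: 0.0853
```

Request:
drive_tool:
  moves:
    - [0,0,0,0]
    - [0,0,0,0]
    - [0,0,0,0]
    - [0,0,0,0]
    - [0,0,0,0]
  gripper: 1

```text
clock: 3.1
tcp_pos: [0.5351, -0.0075, 0.01]
eef_rot: [0.425, 3.112, 0.0]
force: [-0.3, 0.5, -2.5]
opening: 0.0631
```

Request:
drive_tool:
  moves:
    - [0,0,0,0]
    - [0,0,0,0]
    - [0,0,0,0]
    - [0,0,0,0]
    - [0,0,0,0]

```text
clock: 3.6
tcp_pos: [0.5347, -0.0076, 0.0093]
eef_rot: [-0.426, -3.113, 0.0]
force: [1.5, -0.2, -1.7]
opening: 0.0633
```

Request:
drive_tool:
  moves:
    - [0,0,-0.01,0]
    - [0,0,-0.03,0]
    - [0,0,-0.06,0]
    - [0,0,-0.09,0]
    - [0,0,-0.1,0]

```text
clock: 4.1
tcp_pos: [0.536, -0.0077, 0.1126]
eef_rot: [0.425, 3.108, 0.001]
force: [0.6, -0.4, -1.7]
opening: 0.0632
```

Request:
drive_tool:
  moves:
    - [0.002,0.015,0,0]
    - [0.005,0.045,0,0]
    - [0.008,0.075,0,0]
    - [0.012,0.105,0,0]
    - [0.0155,0.135,0,0]

```text
clock: 4.6
tcp_pos: [0.5551, 0.129, 0.1079]
eef_rot: [-0.424, -3.111, 0.001]
force: [1.4, 0.1, -1.5]
opening: 0.0633
```

Request:
drive_tool:
  moves:
    - [0.003,0.03,0,0]
    - [0.006,0.06,0,-0.04]
    - [0.01,0.1,0,-0.08]
    - [0.014,0.13,0,-0.12]
    - [0.016,0.146,0,-0.16]

```text
clock: 5.1
tcp_pos: [0.5782, 0.2763, 0.1076]
eef_rot: [-0.166, -3.135, -0.002]
force: [0.1, 0.1, -2.4]
opening: 0.063
```

Request:
drive_tool:
  moves:
    - [0,0,0,0]
    - [0,0,0,0]

```text
clock: 5.3
tcp_pos: [0.5792, 0.2706, 0.1083]
eef_rot: [-0.176, -3.135, 0.003]
force: [-0.1, -1.0, -1.9]
opening: 0.0633
```

```bash
python3 - <<'E'
from cell import manip,cams
import cv2,numpy as np
S=4;t=[]
for n,x0,y0,w,h in(("scene",300,170,110,150),("side",200,60,90,150)):
    im=cv2.cvtColor(cams.read_camera(n),cv2.COLOR_RGB2BGR); cv2.imwrite(f"pics/{n}1.png",im)
    a=cv2.convertScaleAbs(cv2.resize(im[y0:y0+h,x0:x0+w],None,fx=S,fy=S,interpolation=cv2.INTER_CUBIC),alpha=1.3)
    t.append(a)
cv2.imwrite("pics/c1.png",np.hstack(t)); o=manip.observe();print(o["tcp_pos"],o["eef_rot"],o["force"])
E
```

```text
[0.57970027 0.26948621 0.10891758] [-1.79347474e-01 -3.13585673e+00  2.58130426e-03] [-0.19557502  0.44732024 -1.93158966]
```

View pics/c1.png

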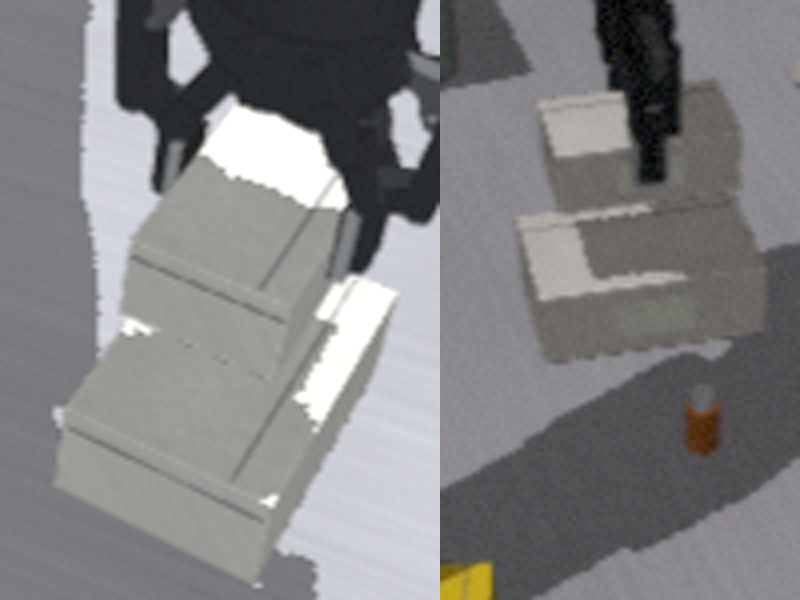

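The medium carton hangs flat over the base with sides parallel (scene crop about (235,240), base about (225,430)). The vial is untouched. Lowering now.

Request:
drive_tool:
  moves:
    - [0,0.001,0.012,0]
    - [0,0.002,0.024,0]
    - [0,0.002,0.036,0]
    - [0,0.002,0.044,0]
    - [0,0.002,0.047,0]

```text
clock: 5.9
tcp_pos: [0.5793, 0.2731, 0.0606]
eef_rot: [-0.176, -3.135, 0.002]
force: [0.4, 0.2, -1.7]
opening: 0.0632
```

Request:
drive_tool:
  moves:
    - [0,0,0.001,0]
    - [0,0,0.002,0]
    - [0,0,0.002,0]

```text
clock: 6.2
tcp_pos: [0.5802, 0.2736, 0.0606]
eef_rot: [0.175, 3.136, 0.0]
force: [-0.5, 0.9, -1.4]
opening: 0.0628
```

Request:
drive_tool:
  moves:
    - [0,0,0.001,0]
    - [0,0,0.001,0]
    - [0,0,0.001,0]

```text
clock: 6.5
tcp_pos: [0.5801, 0.2736, 0.0595]
eef_rot: [0.175, 3.136, 0.0]
force: [0.7, -0.3, -2.6]
opening: 0.0631
```

Request:
drive_tool:
  moves:
    - [0,0,0,0]
    - [0,0,0,0]
    - [0,0,0,0]
    - [0,0,0,0]
    - [0,0,0,0]
  gripper: -1

```text
clock: 7.0
tcp_pos: [0.58, 0.2736, 0.0594]
eef_rot: [0.176, 3.137, 0.0]
force: [0.0, 0.3, 0.2]
opening: 0.0852
```

Request:
drive_tool:
  moves:
    - [0,0,0,0]
    - [0,0,-0.01,0]
    - [0,0,-0.04,0]
    - [0,0,-0.08,0]
    - [0,0,-0.12,0]

```text
clock: 7.5
tcp_pos: [0.5798, 0.2734, 0.1811]
eef_rot: [-0.176, -3.136, 0.0]
force: [0.6, -0.4, 0.7]
opening: 0.0856
```

Request:
drive_tool:
  moves:
    - [0.001,-0.015,0,0]
    - [0.004,-0.05,0,0]
    - [0.008,-0.095,0,0]
    - [0.012,-0.14,0,0]
    - [0.0162,-0.187,0,0]
  gripper: 1

```text
clock: 8.0
tcp_pos: [0.5424, 0.088, 0.1797]
eef_rot: [0.174, 3.136, 0.0]
force: [0.6, -0.8, 0.8]
opening: 0.0123
```

Request:
drive_tool:
  moves:
    - [0.003,-0.04,0,0]
    - [0.006,-0.08,0,0]
    - [0.01,-0.12,0,0]
    - [0.013,-0.16,0,0]
    - [0.0162,-0.187,0,0]

```text
clock: 8.5
tcp_pos: [0.5051, -0.0978, 0.1799]
eef_rot: [0.18, 3.136, -0.002]
force: [0.4, -0.3, -1.0]
opening: 0.0002
```

Request:
drive_tool:
  moves:
    - [0.003,-0.04,0,0.03]
    - [0.006,-0.08,0,0.06]
    - [0.01,-0.12,0,0.09]
    - [0.013,-0.16,0,0.12]
    - [0.0162,-0.187,0,0.14]

```text
clock: 9.0
tcp_pos: [0.4679, -0.2818, 0.1799]
eef_rot: [0.4, 3.115, -0.002]
force: [-0.7, -0.4, 0.4]
opening: -0.0002
```

Request:
drive_tool:
  moves:
    - [0,0,0,0]
    - [0,0,0,0]

```text
clock: 9.2
tcp_pos: [0.4687, -0.2789, 0.1795]
eef_rot: [0.397, 3.116, 0.0]
force: [-0.0, -0.7, -0.9]
opening: 0.0001
```

```bash
python3 - <<'E'
from cell import manip,cams
import cv2,numpy as np
for n in("scene","side","wrist"):
    im=cv2.cvtColor(cams.read_camera(n),cv2.COLOR_RGB2BGR); cv2.imwrite(f"pics/{n}2.png",im)
s=cv2.imread("pics/scene2.png");d=cv2.imread("pics/side2.png");w=cv2.imread("pics/wrist2.png")
A=cv2.resize(s[80:280,60:420],(720,400)) ; A=A[:,:400]
B=cv2.resize(s[200:350,290:420],None,fx=3,fy=3)[:400,:390]
top=np.hstack([A,cv2.copyMakeBorder(B,0,400-B.shape[0],0,400-B.shape[1],0)])
C=cv2.resize(d[250:384,230:430],(300,200));D=cv2.resize(d[70:170,190:340],(300,200))
W=cv2.resize(w,(200,150));W=cv2.copyMakeBorder(W,0,50,0,0,0)
cv2.imwrite("pics/c2.png",np.vstack([top,np.hstack([C,D,W])]))
o=manip.observe();print(o["tcp_pos"],o["eef_rot"],o["opening"])
E
```

```text
[ 0.46952463 -0.27725589  0.17944921] [3.91458888e-01 3.11691668e+00 9.44780499e-04] 0.0002614900313594157
```

View pics/c2.png

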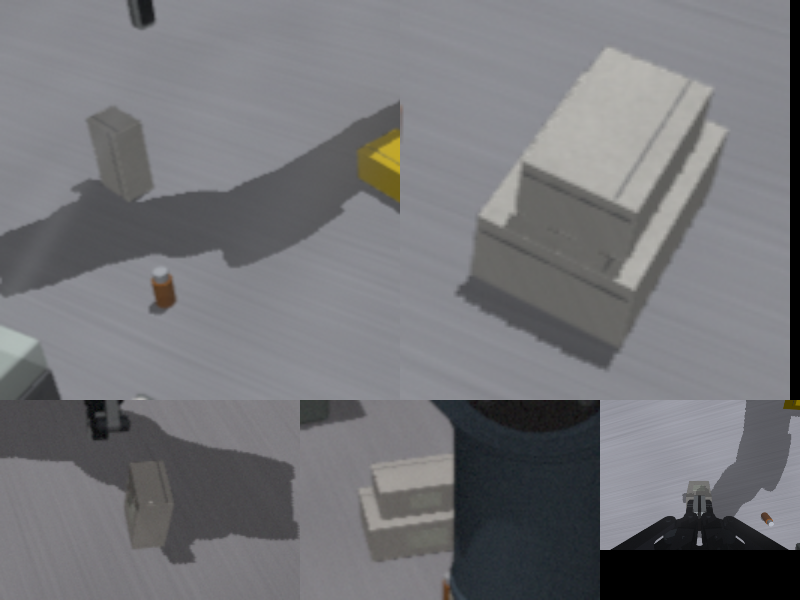

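The medium carton sits centred on the base (scene crop corners (611,48),(714,91),(633,213),(523,162)). The small carton still stands, with the closed fingers behind it, and both vials are upright. Next I lower and push, watching the force.

Request:
drive_tool:
  moves:
    - [0,0,0.025,0]
    - [0,0,0.055,0]
    - [0,0,0.085,0]
    - [0,0,0.1,0]
    - [0,0,0.104,0]

```text
clock: 9.85
tcp_pos: [0.4687, -0.2768, 0.0737]
eef_rot: [-0.391, -3.114, -0.002]
force: [-0.3, 0.3, -0.4]
opening: -0.0003
```

Request:
drive_tool:
  moves:
    - [-0.006,0,0,0]
    - [-0.012,0,0,0]
    - [-0.018,0,0,0]
    - [-0.023,0,0,0]
    - [-0.028,0,0,0]

```text
clock: 10.35
tcp_pos: [0.4971, -0.2857, 0.0758]
eef_rot: [0.394, 3.116, -0.0]
force: [-0.1, 0.4, -0.0]
opening: -0.0002
```

Request:
drive_tool:
  moves:
    - [-0.004,0,0,0]
    - [-0.008,0,0,0]
    - [-0.012,0,0,0]
    - [-0.016,0,0,0]
    - [-0.02,0,0,0]

```text
clock: 10.85
tcp_pos: [0.5159, -0.2906, 0.0753]
eef_rot: [-0.395, -3.117, -0.0]
force: [1.2, -0.1, 0.2]
opening: -0.0003
```

```bash
cat > m1.py <<'E'
from h import *
m={"scene":[(360.3,216),(394.7,230.3),(367.7,271),(331,254)]}
b={"scene":[(399.3,243.3),(367,299.3),(316.7,272.3),(360.7,315.7)]}
pm,r=fit((.11,.064,.04),m,.05);print("med",pm,r.max());pb,r=fit((.14,.09,.05),b);print("base",pb,r.max())
o=manip.observe();print(o["tcp_pos"],o["force"])
cv2.imwrite("pics/scene3.png",cv2.cvtColor(cams.read_camera("scene"),cv2.COLOR_RGB2BGR)[80:280,60:260])
E
python3 m1.py
```

```text
med [0.58305965 0.27459018 3.00804413] 0.9
base [0.58137658 0.27138637 3.02227954] 1.9
[ 0.51588154 -0.29058435  0.07528747] [ 1.19036443 -0.1421599   0.24943033]
```

View pics/scene3.png

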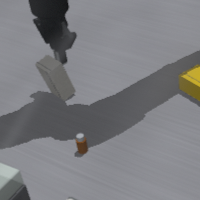

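It is tilting at crop (55,75) without sliding. I'll continue the push.

Request:
drive_tool:
  moves:
    - [-0.004,0,0,0]
    - [-0.008,0,0,0]
    - [-0.012,0,0,0]
    - [-0.016,0,0,0]
    - [-0.02,0,0,0]

```text
clock: 11.4
tcp_pos: [0.5353, -0.2956, 0.0753]
eef_rot: [0.394, 3.117, -0.0]
force: [-0.4, -0.4, 0.2]
opening: 0.0004
```

Request:
drive_tool:
  moves:
    - [-0.003,0,0,0]
    - [-0.006,0,0,0]
    - [-0.006,0,0,0]
    - [-0.006,0,0,0]
    - [-0.006,0,0,0]

```text
clock: 11.9
tcp_pos: [0.5406, -0.297, 0.0753]
eef_rot: [-0.395, -3.117, -0.0]
force: [-0.4, 0.6, -0.3]
opening: 0.0
```

Request:
drive_tool:
  moves:
    - [0,0,-0.01,0]
    - [0,0,-0.03,0]
    - [0,0,-0.055,0]
    - [0,0,-0.08,0]
    - [0,0,-0.1,0]
  gripper: -1

```text
clock: 12.4
tcp_pos: [0.5409, -0.2972, 0.1776]
eef_rot: [0.394, 3.115, -0.001]
force: [0.3, 0.2, 0.1]
opening: 0.072
```

Request:
drive_tool:
  moves:
    - [0.02,0,0,0]
    - [0.05,0,0,0]
    - [0.08,0,0,0]
    - [0.1,0,0,0]
    - [0.1,0,0,0]

```text
clock: 12.9
tcp_pos: [0.4411, -0.2718, 0.1763]
eef_rot: [-0.397, -3.115, -0.0]
force: [-0.2, -0.3, -0.8]
opening: 0.0853
```

```bash
python3 - <<'E'
from cell import manip,cams
import cv2,numpy as np
t=[]
for n,x0,y0 in(("scene",60,100),("side",280,210)):
    im=cv2.cvtColor(cams.read_camera(n),cv2.COLOR_RGB2BGR); cv2.imwrite(f"pics/{n}4.png",im)
    t.append(cv2.convertScaleAbs(cv2.resize(im[y0:y0+150,x0:x0+100],None,fx=4,fy=4,interpolation=cv2.INTER_CUBIC),alpha=1.3))
cv2.imwrite("pics/c4.png",np.hstack(t))
o=manip.observe();print(o["tcp_pos"],o["eef_rot"],o["opening"])
E
```

```text
[ 0.44431229 -0.27226754  0.17625997] [ 3.94731635e-01  3.11508733e+00 -6.02882353e-04] 0.08595377201595145
```

View pics/c4.png

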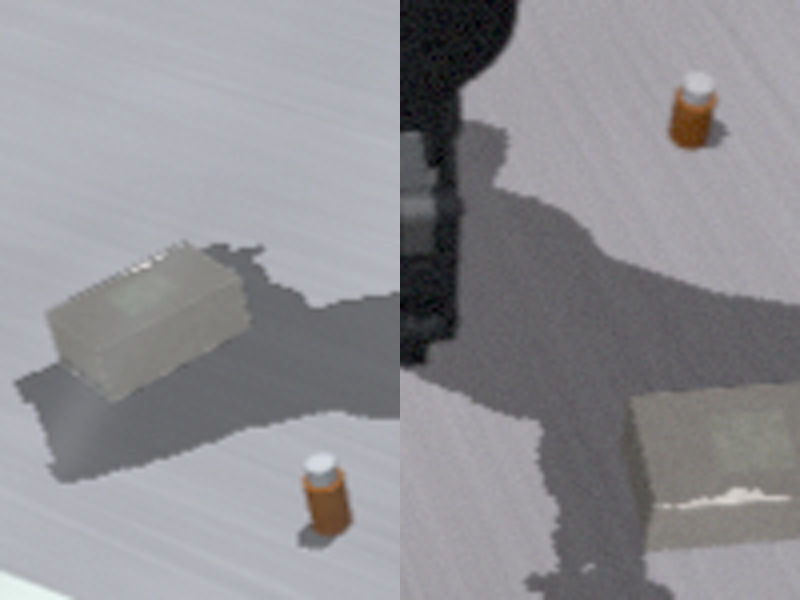

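The small carton lies flat on its broad face (scene crop about (150,315)) and the vial is upright. Measuring its new pose.

```bash
python3 - <<'E'
from h import *
o={"scene":[(71.75,178.75),(105.75,160.5),(120.25,169.5),(86.75,188.75),(88.5,200.25),(122.25,180.75),(75.5,190.5)]}
s={"side":[(338.25,309.5),(343,335.75),(342.75,347)]}
p,r=fit((.09,.052,.036),o);print(p,r)
p2,r=fit((.09,.052,.036),{**o,**s});print(p2,r)
t=manip.observe();a,b,_=t["eef_rot"];phi=2*np.arctan2(b,a);print("phi",phi,"tcp",t["tcp_pos"])
X=np.array([np.cos(phi),np.sin(phi)]);Y=np.array([-X[1],X[0]])*-1
for q in(p,p2):
    d=q[:2]-t["tcp_pos"][:2];print("shift",d@X,d@Y,"roll",phi-(q[2]%np.pi))
E
```

```text
[ 0.59206546 -0.30716166 -0.19943115] [0.7 0.2 0.2 0.6 0.1 1.2 1.4 0.8 0.8 1.  1.1 0.5 0.2 1.1]
[ 0.59268982 -0.30678131  2.92604688] [0.8 0.3 0.5 0.4 0.1 0.8 1.9 0.6 0.4 1.1 1.1 1.  0.3 1.1 1.4 1.7 1.8 0.6
 0.6 0.5]
phi 2.889504037188431 tcp [ 0.44431229 -0.27226754  0.17625997]
shift -0.15178675070536896 0.003062407875335068 roll -0.052657463625235934
shift -0.15229651669139008 0.003586466726722857 roll -0.03654283951680881
```

Request:
drive_tool:
  moves:
    - [-0.02,0,0,0]
    - [-0.055,0.001,0,0]
    - [-0.095,0.002,0,-0.02]
    - [-0.13,0.003,0,-0.04]
    - [-0.152,0.003,0,-0.04]

```text
clock: 13.5
tcp_pos: [0.5955, -0.3069, 0.1751]
eef_rot: [0.328, 3.123, 0.0]
force: [0.2, -0.3, -1.3]
opening: 0.0856
```

Request:
drive_tool:
  moves:
    - [0,0,0.03,0]
    - [0,0,0.065,0]
    - [0,0,0.1,0]
    - [0,0,0.125,0]
    - [0,0,0.14,0]

```text
clock: 14.0
tcp_pos: [0.5919, -0.3064, 0.0328]
eef_rot: [-0.331, -3.122, -0.001]
force: [-0.2, 0.1, 0.3]
opening: 0.0851
```

Request:
drive_tool:
  moves:
    - [0,0,0.009,0]
    - [0,0,0.018,0]
    - [0,0,0.025,0]
    - [0,0,0.027,0]
    - [0,0,0.027,0]

```text
clock: 14.5
tcp_pos: [0.5921, -0.3071, 0.0086]
eef_rot: [0.332, 3.123, -0.0]
force: [0.2, 0.2, 0.3]
opening: 0.0856
```

Request:
drive_tool:
  moves:
    - [0,0,0,0]
    - [0,0,0,0]
    - [0,0,0,0]
    - [0,0,0,0]
    - [0,0,0,0]
  gripper: 1

```text
clock: 15.0
tcp_pos: [0.5924, -0.3074, 0.0092]
eef_rot: [0.332, 3.123, -0.001]
force: [-1.1, -0.3, 5.9]
opening: 0.051
```

Request:
drive_tool:
  moves:
    - [0,0,0,0]
    - [0,0,0,0]
    - [0,0,0,0]
    - [0,0,0,0]
    - [0,0,0,0]

```text
clock: 15.5
tcp_pos: [0.5924, -0.3073, 0.0092]
eef_rot: [0.332, 3.123, -0.001]
force: [-0.7, 0.5, 5.9]
opening: 0.0511
```

Request:
drive_tool:
  moves:
    - [0,0,-0.012,0]
    - [0,0,-0.04,0]
    - [0,0,-0.08,0]
    - [0,0,-0.12,0]
    - [0,0,-0.15,0]

```text
clock: 16.0
tcp_pos: [0.5922, -0.3073, 0.1617]
eef_rot: [0.332, 3.122, -0.001]
force: [0.2, -0.9, -1.6]
opening: 0.0507
```

Request:
drive_tool:
  moves:
    - [0.003,0.015,0,0]
    - [0.01,0.045,0,0]
    - [0.018,0.08,0,0]
    - [0.026,0.11,0,0]
    - [0.0333,0.141,0,0]

```text
clock: 16.5
tcp_pos: [0.5882, -0.1603, 0.1581]
eef_rot: [-0.332, -3.123, -0.001]
force: [0.9, 0.7, -1.0]
opening: 0.0514
```

Request:
drive_tool:
  moves:
    - [0.007,0.03,0,0]
    - [0.014,0.06,0,0]
    - [0.02,0.085,0,0]
    - [0.027,0.113,0,0]
    - [0.0333,0.141,0,0]

```text
clock: 17.0
tcp_pos: [0.5852, -0.0157, 0.1582]
eef_rot: [-0.332, -3.123, -0.0]
force: [0.3, 0.6, -0.8]
opening: 0.051
```

Request:
drive_tool:
  moves:
    - [0.007,0.03,0,0]
    - [0.014,0.06,0,0]
    - [0.02,0.085,0,0]
    - [0.027,0.113,0,0]
    - [0.0333,0.141,0,0]

```text
clock: 17.5
tcp_pos: [0.5822, 0.129, 0.1581]
eef_rot: [-0.331, -3.123, 0.0]
force: [-0.3, -0.2, -1.4]
opening: 0.0511
```

Request:
drive_tool:
  moves:
    - [0.007,0.03,0,0]
    - [0.016,0.07,0,-0.03]
    - [0.025,0.105,0,-0.06]
    - [0.031,0.13,0,-0.09]
    - [0.0333,0.141,0,-0.1]

```text
clock: 18.0
tcp_pos: [0.5786, 0.2762, 0.1579]
eef_rot: [-0.168, -3.136, -0.002]
force: [0.1, 0.3, -0.6]
opening: 0.051
```

Request:
drive_tool:
  moves:
    - [0,0,0,0]
    - [0,0,0,0]
    - [0,0,0,0]
    - [0,0,0,0]

```text
clock: 18.4
tcp_pos: [0.5806, 0.2706, 0.1584]
eef_rot: [0.179, 3.136, -0.001]
force: [-0.1, 0.1, -1.4]
opening: 0.0508
```

```bash
python3 - <<'E'
from cell import manip,cams
import cv2,numpy as np
t=[]
for n,x0,y0 in(("scene",305,180),("side",195,60)):
    im=cv2.cvtColor(cams.read_camera(n),cv2.COLOR_RGB2BGR); cv2.imwrite(f"pics/{n}5.png",im)
    t.append(cv2.convertScaleAbs(cv2.resize(im[y0:y0+150,x0:x0+100],None,fx=4,fy=4,interpolation=cv2.INTER_CUBIC),alpha=1.3))
cv2.imwrite("pics/c5.png",np.hstack(t))
o=manip.observe();print(o["tcp_pos"],o["eef_rot"],o["opening"],o["force"])
E
```

```text
[0.58054439 0.27126067 0.15843591] [ 1.78186452e-01  3.13635915e+00 -3.81053801e-04] 0.05099259596677632 [ 0.20277543  0.2591569  -1.70166196]
```

View pics/c5.png

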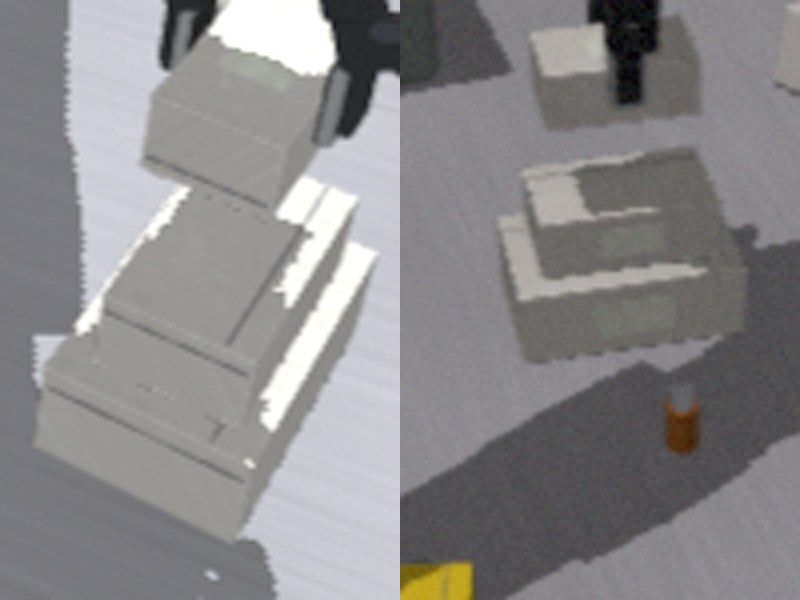

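The small carton is held flat over the stack, parallel and centred (scene crop (235,110), side crop (620,75)). Lowering.

Request:
drive_tool:
  moves:
    - [0,0,0.014,0]
    - [0,0,0.03,0]
    - [0,0,0.043,0]
    - [0,0,0.052,0]
    - [0,0,0.056,0]

```text
clock: 19.0
tcp_pos: [0.5797, 0.272, 0.1008]
eef_rot: [-0.175, -3.135, 0.002]
force: [-0.5, -1.0, -0.9]
opening: 0.0508
```

Request:
drive_tool:
  moves:
    - [0,0,0.001,0]
    - [0,0,0.002,0]
    - [0,0,0.002,0]
    - [0,0,0.002,0]

```text
clock: 19.4
tcp_pos: [0.5805, 0.2725, 0.1008]
eef_rot: [0.175, 3.136, 0.001]
force: [0.7, -0.2, -1.4]
opening: 0.0509
```

Request:
drive_tool:
  moves:
    - [0,0,0.001,0]
    - [0,0,0.001,0]
    - [0,0,0.001,0]
    - [0,0,0.001,0]

```text
clock: 19.8
tcp_pos: [0.5803, 0.2724, 0.0993]
eef_rot: [0.176, 3.137, -0.0]
force: [0.2, -0.4, -1.0]
opening: 0.0509
```

Request:
drive_tool:
  moves:
    - [0,0,0.0005,0]
    - [0,0,0.0005,0]
    - [0,0,0.0005,0]

```text
clock: 20.1
tcp_pos: [0.5803, 0.2724, 0.0992]
eef_rot: [0.176, 3.136, 0.0]
force: [-1.9, -0.1, 4.9]
opening: 0.0513
```

Contact is made (+4.9 N). Releasing and retreating.

Request:
drive_tool:
  moves:
    - [0,0,0,0]
    - [0,0,0,0]
    - [0,0,0,0]
    - [0,0,0,0]
    - [0,0,0,0]
  gripper: -1

```text
clock: 20.6
tcp_pos: [0.5802, 0.2723, 0.0987]
eef_rot: [-0.176, -3.137, 0.0]
force: [-0.2, -0.5, -0.2]
opening: 0.0855
```

Request:
drive_tool:
  moves:
    - [0,0,-0.005,0]
    - [0,0,-0.025,0]
    - [0,0,-0.06,0]
    - [0,0,-0.1,0]
    - [0,0,-0.13,0]

```text
clock: 21.1
tcp_pos: [0.5807, 0.2724, 0.2317]
eef_rot: [0.176, 3.135, 0.002]
force: [0.6, 0.9, 0.4]
opening: 0.0853
```

Request:
drive_tool:
  moves:
    - [0,-0.03,0,0]
    - [0,-0.07,0,0]
    - [0,-0.11,0,0]
    - [0,-0.15,0,0]
    - [0,-0.19,0,0]

```text
clock: 21.6
tcp_pos: [0.5587, 0.0821, 0.2293]
eef_rot: [0.175, 3.136, 0.0]
force: [0.9, -0.9, -0.3]
opening: 0.0855
```

Request:
drive_tool:
  moves:
    - [0,-0.03,0,0]
    - [0,-0.07,0,0]
    - [0,-0.1,0,0]
    - [0,-0.12,0,0]
    - [0,-0.12,0,0]

```text
clock: 22.1
tcp_pos: [0.5451, -0.0395, 0.2294]
eef_rot: [0.184, 3.136, -0.002]
force: [-0.7, 0.2, 0.5]
opening: 0.0851
```

```bash
python3 - <<'E'
from cell import manip,cams
import cv2,numpy as np
t=[]
for n,x0,y0 in(("scene",305,180),("side",205,60)):
    im=cv2.cvtColor(cams.read_camera(n),cv2.COLOR_RGB2BGR); cv2.imwrite(f"pics/{n}6.png",im)
    t.append(cv2.convertScaleAbs(cv2.resize(im[y0:y0+150,x0:x0+100],None,fx=4,fy=4,interpolation=cv2.INTER_CUBIC),alpha=1.2))
cv2.imwrite("pics/c6.png",np.hstack(t))
o=manip.observe();print(o["tcp_pos"],o["opening"],o["force"],o["clock"])
E
```

```text
[ 0.54575462 -0.03553869  0.22915631] 0.08541977965256835 [-1.24090686  0.13064309 -0.58036425] 22.2
```

View pics/c6.png

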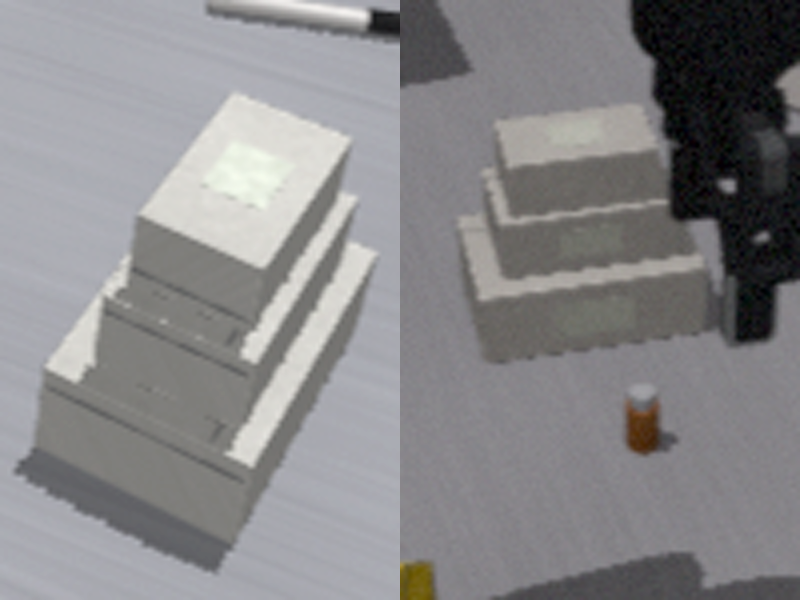

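```bash
python3 - <<'E'
from h import *
O={"base":((.14,.09,.05),0,{"scene":[(399.5,244),(366.75,295.5),(316,273),(363.5,315.75),(314,292.5)],"side":[(225.5,135),(280,124.25),(227.5,149.5),(220,115.5),(281.5,143)]}),
"med":((.11,.064,.04),.05,{"scene":[(394.25,229.5),(331,253.25),(367.5,270)],"side":[(230,119.25),(225.75,102.5),(232,129.25)]}),
"small":((.09,.052,.036),.09,{"scene":[(363.75,203.5),(393,214.5),(370.5,247),(339.5,234),(369.5,259.5)],"side":[(229,90.5),(266.25,86.25),(270.75,97),(231.5,101.25),(232.5,113)]})}
P={}
for k,(d,z,o) in O.items():
    P[k],r=fit(d,o,z,(.58,.27));print(k,P[k].round(4),r.max())
b=P["base"]
for k in("med","small"):
    d=P[k][:2]-b[:2];c,s=np.cos(b[2]),np.sin(b[2]);print(k,(c*d[0]+s*d[1]).round(4),(-s*d[0]+c*d[1]).round(4),(P[k][2]-b[2])%np.pi)
E
```

```text
base [ 0.5812  0.2721 -0.1032] 2.2
med [ 0.5826  0.2726 -0.1132] 2.7
small [ 0.5806  0.2733 -0.1277] 4.9
med 0.0013 0.0007 3.1316500424446803
small -0.0007 0.0011 3.1171091990965807
```

```bash
python3 -c "
from cell import manip
print(manip.sign_off())"
```

```text
the job is handed in; nothing more can be done
None
```

The column is built and handed in at about 22 s on the clock; the sign-off gives no verdict.

I put the white medium carton on the large one and left the yellow look-alike alone. I then tipped the small carton onto its broad face with the closed fingers and backed off. After that I gripped it lying flat and set it on top, with a first contact force of about 5 N.

**Last checks, from the camera fit:**

| Carton | Offset from base centre | Angle to base |
|---|---|---|
| Medium | about (1.3, 0.7) mm | about 0.01 rad |
| Small | about (-0.7, 1.1) mm | about 0.025 rad |

- **Base:** it measured within about 1 mm of where it was at the start.
- **Vials:** one is upright in the last picture. The other was upright when I last saw it, just after the tipping, and I did not look at it again.
- **Gripper:** it is open and clear of the column.

**Weak point:** the base, medium and small fits left worst corner errors of 2.2, 2.7 and 4.9 pixels. The small carton's error is probably one corner I misread, since its offset agrees with the gripper position at release to about 1 mm.

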